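Fit the mixer drive shaft through its two bearings

TASK

Take the longer of the two T-handled drive shafts out of the parking block and lower it, without letting it drop, down through both bearing plates of the drive unit. Its foot must engage the hidden cross slot of the coupling below, which may stand at any angle, so feel for it by turning the shaft until it drops fully home with its collar down on the upper plate; then let go, leaving the shorter shaft parked and the other things where they are.

Things in the scene. Friction and masses are not known exactly. Their poses are not given: they have to be found in the camera images.
- long_shaft_bar (a point): centre of the T-bar of the longer shaft (the one to fit, about 0.3 kg, 168 mm long, z up along it): a black bar 60 mm long (x), 16 mm thick (y, grasp across this), 28 mm high. Below it: a neck 16 mm across, 12 mm high; a collar 42 mm across, 8 mm high, its underside 34 mm below this point; then a round steel shaft 26 mm across. Starts upright in either hole of the parking block.
- long_shaft_tip (a point): centre of the end of the longer shaft's foot, 154 mm below the centre of its T-bar, 120 mm below the collar's underside; same axes. The foot is a flat tang like a screwdriver's: 25 mm wide along x (in line with the T-bar), 7 mm thick, 16 mm high, its end bevelled by 0.5 mm all round
- short_shaft_bar (a point): centre of the T-bar of the shorter shaft, of the same form but 30 mm shorter between collar and foot (138 mm in all); it stays parked
- park: white parking block, 70 (x) x 190 (y) x 70 mm high, fixed, origin at the centre of its underside. Two 29 mm holes, 60 mm either side of the centre along y, 44 mm deep; the shafts stand on the holes' floor with their tangs in slots along x below, tips 10 mm above the worktop. To draw a shaft out, lift it straight up by 65 mm
- stand: drive unit, fixed, origin at the centre of its underside: white housing 110 (x) x 130 mm (y), four columns, two level aluminium bearing plates of that outline, each with a chamfered 28.5 mm hole on the centre line: lower plate 85 to 95 mm, upper plate 140 to 152 mm above the worktop; flat nuts 3 mm high at the upper plate's corners. A grey round housing under the lower plate hides the coupling
- bearing_top (a point): centre of the mouth of the upper bearing hole, on the top face of the upper plate, 152 mm above the worktop; z up. While the tang rests on the coupling's mouth, not in a slot, the collar stands 14 mm above this face
- seat (a point): on the bearings' centre line, 32 mm above the worktop: where the tip stands when the collar sits on the upper plate; z up. Coupling: a disc with two crossed slots at right angles, 10.5 mm wide, mouth 46, floor 30 mm above the worktop; stiff (1.5 N m), so pressing does not turn it. Its angle is unknown; the tang drops in within about 0.1 rad of a slot: a quarter turn finds one
- slides: closed blue slide box, 140x91x42 mm, bystander, origin at the centre of its underside
- spray: white bottle with a brown cap, 63 mm across, 164 mm high, bystander, origin at the centre of its underside
- timer: white bench timer, 66x72x16 mm, bystander, origin at the centre of its underside
Things that resemble listed ones, but are neither listed nor needed, are in the scene too. Leave any orange, turquoise or yellow look-alike of the part that bears long_shaft_bar alone.

How it is judged:
By the outcome, as a careful person would: the job done as asked, in the order asked, and still so for the second after the job is handed in, with the robot touching nothing.
It also fails if it takes over 64 s, if anything falls off the work surface, if the arm or the gripper's body presses on something with over 40 N, if the wrist force passes 120 N, or if a joint passes its speed limit or range.

ROBOT

A 7-joint arm with a two-finger parallel gripper is mounted at the origin on a cart in front of the work surface, level with it; the furniture and walls round the work are solid. World frame = base frame: x ahead of the robot, y to its left, z up, the work surface at z = 0. Lengths are in m, angles in degrees, forces in N, time in s.
With the tool pointing down it reaches from about 0.35 to 0.775 m from the base axis. Payload 3.1 kg.
Tool frame: the origin (TCP) lies on the centre line of the jaws, within the pads' length; the fingertips stand 17 mm ahead of it and the grasp point (between the pads) lies 2 mm behind it (robot.tip_reach is the distance from the TCP to the fingertips, in m); z points along the fingers, y is the line along which they close (so a half turn about z gives the same grasp; the last joint's range is limited). The gripper opens to 85 mm and grips with 20 to 120 N. Pads are 22 mm wide; open, the fingers measure 114 mm over their backs; the gripper's body (76 mm by 85 mm) begins 54 mm behind the grasp point. The pads swing forward as they close: fully open they stand 13 mm farther back than shut.
Start: joints at [73.413, 17.813, 0.802, 86.603, -0.252, 75.585, -1.558], TCP at [0.135, -0.533, 0.211] pointing down, gripper open.
Joint ranges: [-154.91, 154.91], [-16.99, 109.72], [-72.82, 74.43], [7.12, 147.25], [-82.49, 262.49], [11.32, 116.49], [-174.64, 174.64]. Speed limits (degrees/s): [159.86, 159.86, 180, 180, 180, 180, 180].

INTERFACE

Orientations are given as [roll, pitch, yaw] about the fixed x, y, z axes, in that order (R = Rz(yaw) Ry(pitch) Rx(roll)).
In Python, from station import robot, fingers, vision, workorder, recognise gives the robot as it stands. Calls block until the motion is done:
- robot.move_to(position, orientation): joint-space move of the TCP to a pose.
- robot.line_to(position, orientation=None, velocity=0.15, f_stop=None): straight line of the TCP; orientation=None keeps the orientation; velocity is the mean speed in m/s. With f_stop (N) it stops when the force on the tool has changed by that much, and returns True; else False.
- robot.move_j(angles): joint-space move.
- fingers.gripper_to(opening, force=None): opening from 0.0 (shut) to 1.0 (fully open); force is the grip in N (None keeps the last); returns when the fingers have stopped.
- robot.pause(seconds).
- robot.inverse_kinematics(position, orientation): joint angles nearest the present ones, or None.
- vision.grab_frame(name): name is "scene" or "top"; returns the picture (384x512x3 uint8, red, green, blue); there is no depth.
- vision.calibration(name): a dict with "mtx" (3x3 intrinsics, pixels), "k1" (the pictures are not rectified: a ray, as slopes to the right and down, at radius r is drawn at 1 + k1 r^2 times it, then the intrinsics apply), "extrinsics" (4x4, takes a point from world to camera coordinates). Camera axes: x right, y up, looking along -z (the intrinsics and any distortion apply to the point x, -y, -z); pixel columns grow to the right and rows downward; lengths in m; the calibration is good to about 2 mm. A picture is of the moment at which its call begins. calibration takes no time and is no camera call.
A pose or a line that the arm cannot do raises robot.PlanningError and nothing moves.
- workorder.close_job(): hands the job in; it is judged then, once.
Trained networks look in the newest picture that a camera, given by its name, has taken for a name from the list of things; names that differ only in an ending like _2 or _b are one class to them, and where a whole thing is asked for, a point or a joint stands for the part that bears it (a point fixed in the world has none). Each returns a list of dicts, best first, with "p" (0 to 1); they miss things now and then, are a little off and sometimes report something else, mostly with a low value. They report only what shows in the picture. A call takes as long as a camera call. They do not tell look-alikes from the thing itself.
- recognise(label, camera): "rect" ([centre column, centre row, width, height] in pixels, round what is visible of it).
Readings, each from a call of its own:
- robot.current_time_s(): time.
- robot.current_joint_positions(): joint angles.
- robot.current_dq(): joint speeds.
- robot.current_joint_torque(): joint torques, N m.
- robot.current_tool_pos(): TCP position.
- robot.current_eef_rot(): TCP orientation.
- robot.current_contact_force(): force on the tool from outside, world axes, zero at the start.
- robot.current_torque(): the same for the moment, N m.
- robot.current_finger_gap(): opening from 0.0 (shut) to 1.0 (fully open).
- robot.current_gripper_force(): force on a finger pad.
Only numpy, scipy, OpenCV 4.12 (cv2) and the standard library are available. Lean on these libraries where they do the work, as an engineer would, in place of code of your own. Each camera call takes 0.05 s, during which the arm holds its last target. There are 200 camera calls.

## Working session

There is one attempt and no reset: what is moved stays moved. The work goes in short steps, each a Python script; the robot and the scene stay as the last script left them, time stands still between calls to the robot, and variables do not carry over. Pictures are saved under pics/ and viewed, at most 10 in all, crops included, and the job is handed in when it is done.

```bash
mkdir -p pics; ls
python3 - <<'E'
from station import robot, fingers, vision, workorder, recognise
import cv2
for c in ("scene","top"):
    im=vision.grab_frame(c); cv2.imwrite(f"pics/{c}0.png",im[:,:,::-1])
    k=vision.calibration(c); print(c,k)
    for n in ("long_shaft_bar","short_shaft_bar","park","stand"):
        print(n,[(d["rect"],round(d["p"],2)) for d in recognise(n,c)])
print(robot.current_time_s())
E
```

```text
pics
scene {'mtx': array([[430.49035809,   0.        , 255.80803788],
       [  0.        , 430.49035809, 191.96965519],
       [  0.        ,   0.        ,   1.        ]]), 'k1': -0.16762789771934963, 'extrinsics': array([[-0.81476247, -0.5794612 ,  0.01966834,  0.44979591],
       [ 0.33309578, -0.44005079,  0.83390797, -0.23910337],
       [-0.47456224,  0.68598835,  0.55155295, -1.2212806 ],
       [ 0.        ,  0.        ,  0.        ,  1.        ]])}
long_shaft_bar [([253.8, 257.2, 21.6, 49.6], 0.93), ([282.1, 234.4, 15.1, 54.7], 0.87), ([249.2, 205.1, 22.8, 35.0], 0.62)]
short_shaft_bar [([227.4, 234.8, 24.9, 30.2], 0.9)]
park [([238.6, 247.0, 48.1, 62.4], 0.82)]
stand [([283.0, 188.2, 57.0, 54.9], 0.57)]
top {'mtx': array([[414.24760503,   0.        , 251.74705902],
       [  0.        , 414.24760503, 193.3374235 ],
       [  0.        ,   0.        ,   1.        ]]), 'k1': -0.1145075203574195, 'extrinsics': array([[-0.02718241, -0.99962457, -0.00343958,  0.06270918],
       [ 0.91260583, -0.02622002,  0.40799891, -0.52632184],
       [-0.40793592,  0.00795141,  0.91297593, -1.37914694],
       [ 0.        ,  0.        ,  0.        ,  1.        ]])}
long_shaft_bar [([181.5, 245.1, 16.0, 14.6], 0.78), ([221.4, 208.1, 6.9, 25.7], 0.63), ([218.0, 242.8, 11.4, 24.4], 0.53), ([262.5, 244.4, 15.4, 20.0], 0.53)]
short_shaft_bar [([189.2, 215.7, 9.5, 18.7], 0.73)]
park [([207.6, 220.7, 51.2, 29.5], 0.66)]
stand [([282.0, 209.9, 44.6, 46.6], 0.8)]
0.5
```

View pics/scene0.png

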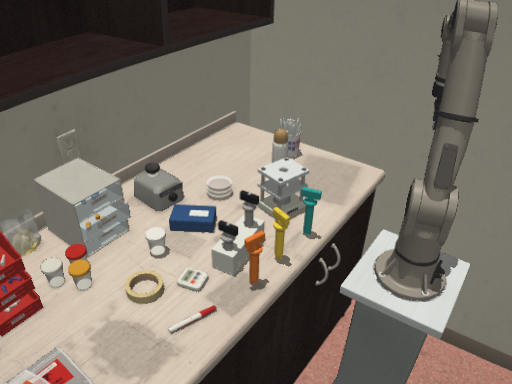

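View pics/top0.png

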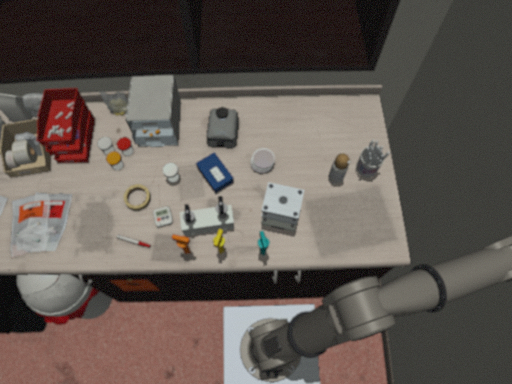

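Scene picture: black T-bars at (249,198) and (228,229) stand in the white park block. Their look-alikes are orange (255,243), yellow (281,218) and turquoise (312,193). The stand is at (283,188). In the top picture the black bars are at (222,206) and (189,213), and the stand's bore is near (283,200). I choose between the two black ones by height, checking in a close crop.

Run:
```python
import cv2,numpy as np
a=cv2.imread("pics/scene0.png")[180:280,205:335]; b=cv2.imread("pics/top0.png")[175:255,165:305]
a=cv2.resize(a,None,fx=3,fy=3,interpolation=cv2.INTER_CUBIC); b=cv2.resize(b,None,fx=5.5,fy=5.5,interpolation=cv2.INTER_CUBIC)
cv2.imwrite("pics/cs.png",cv2.resize(a,None,fx=2,fy=1.99));cv2.imwrite("pics/ct.png",b)
```

```text
(no output)
```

View pics/cs.png

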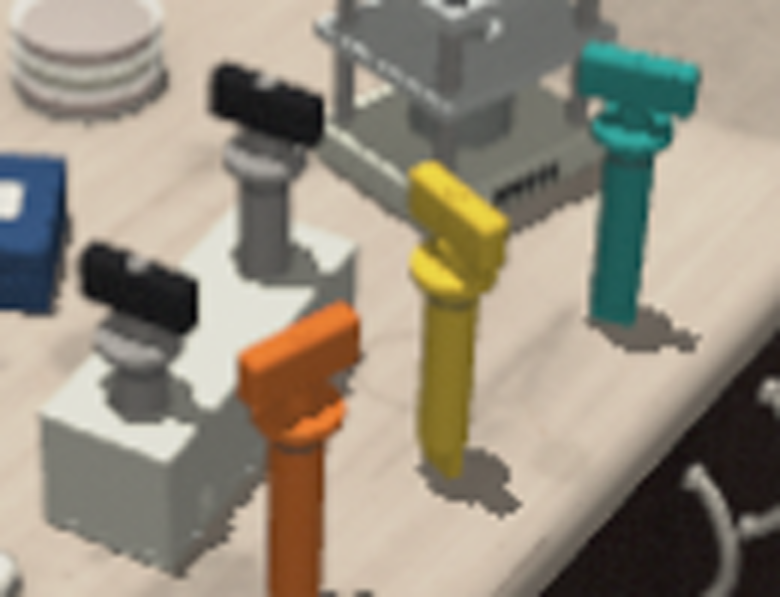

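View pics/ct.png

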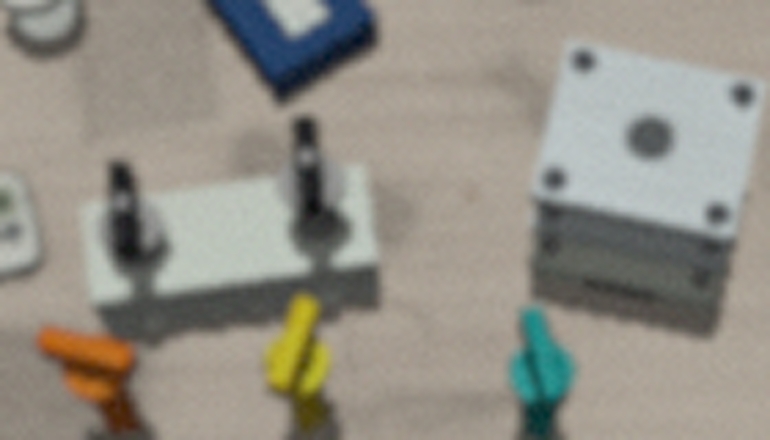

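The crop shows the farther black bar (scene (249,198), top (221,205)) with clearly more shaft above the block, so that is the long one. Bore mouth is at top (283,199.5). Now I measure both by model fit.

```bash
cat > h.py <<'E'
from station import robot, fingers, vision, workorder, recognise
import cv2, numpy as np
from scipy.optimize import least_squares
def proj(P,c):
    k=vision.calibration(c); E=k["extrinsics"]; q=np.atleast_2d(P)@E[:3,:3].T+E[:3,3]
    s=np.c_[q[:,0]/-q[:,2],-q[:,1]/-q[:,2]]; s*=1+k["k1"]*(s**2).sum(1,keepdims=True)
    M=k["mtx"]; return s*[M[0,0],M[1,1]]+[M[0,2],M[1,2]]
def back(uv,z,c):
    return least_squares(lambda p:(proj([p[0],p[1],z],c)-uv).ravel(),[.5,-.1]).x
def box(x,y,z,yaw,d=(.06,.016,.028)):
    g=np.array([[i,j,k] for i in(-1,1) for j in(-1,1) for k in(-1,1)])*np.array(d)/2
    c,s=np.cos(yaw),np.sin(yaw); return g@np.array([[c,-s,0],[s,c,0],[0,0,1]]).T+[x,y,z]
E
python3 - <<'E'
from h import *
def mom(pts):
    h=cv2.convexHull(pts.astype(np.float32)*64); m=cv2.moments(h); a=m["m00"]
    return np.array([m["m10"]/a/64,m["m01"]/a/64,m["mu20"]/a/4096,m["mu11"]/a/4096,m["mu02"]/a/4096]),a/4096
obs={}
for c,r in (("scene",(236,186,264,212)),("top",(208,190,232,222))):
    im=cv2.imread(f"pics/{c}0.png"); g=im.max(2); x0,y0,x1,y1=r
    big=cv2.resize(g[y0:y1,x0:x1],None,fx=8,fy=8,interpolation=cv2.INTER_CUBIC)
    m=(big<70).astype(np.uint8); n,l,s,_=cv2.connectedComponentsWithStats(m)
    i=1+np.argmax(s[1:,4]); ys,xs=np.nonzero(l==i)
    P=np.c_[(xs+.5)/8-.5+x0,(ys+.5)/8-.5+y0]; o,a=mom(P); obs[c]=o; print(c,o.round(2),a,s[i])
def f(p,z=.164,cs=("scene","top")):
    r=[]
    for c in cs:
        d=mom(proj(box(p[0],p[1],p[3] if len(p)>3 else z,p[2]),c))[0]-obs[c]; r+=list(d*[1,1,.1,.1,.1])
    return np.array(r)
x0=[*back([221,205],.164,"top"),0]
for cs in (("scene","top"),("scene",),("top",)):
    s=least_squares(f,x0,kwargs=dict(cs=cs),diff_step=1e-3); print(cs,s.x,np.degrees(s.x[2]),s.cost,f(s.x,cs=cs).round(2))
s=least_squares(f,x0+[.164],diff_step=1e-3);print("free z",s.x)
# stand
g=cv2.imread("pics/top0.png")[:,:,1]; x0,y0,x1,y1=258,178,308,220
big=cv2.resize(g[y0:y1,x0:x1],None,fx=8,fy=8,interpolation=cv2.INTER_CUBIC)
m=(big<155).astype(np.uint8); n,l,s,ce=cv2.connectedComponentsWithStats(m)
for i in range(1,n):
    if 300<s[i,4]<6000: uv=(ce[i]+.5)/8-.5+[x0,y0]; print(uv.round(2),s[i,2:],back(uv,.152,"top").round(4))
for n in ("scene","top"): print(n,proj([*back([282.8,199.5],.152,"top"),.152],n))
g=cv2.imread("pics/scene0.png")[155:200,250:315]
cv2.imwrite("pics/st.png",cv2.resize(g,None,fx=10,fy=10,interpolation=cv2.INTER_CUBIC))
E
```

```text
scene [249.22 197.72  24.76   8.    10.45] 172.3203125 [   36    41   147   111 10208]
top [221.86 212.     2.97   1.87  12.27] 68.5625 [  91  121   58  107 3836]
('scene', 'top') [0.45451887 0.15811265 0.        ] 0.0 20.64838432944496 [ 3.58  1.41  0.64  0.26  0.43 -1.84 -4.37 -0.07 -0.16  1.82]
('scene',) [0.46703975 0.15845205 0.        ] 0.0 0.29882073541435966 [-0.   -0.02  0.6   0.25  0.42]
('top',) [ 4.38346356e-01  1.51808773e-01 -1.49137419e-05] -0.0008544944698224266 1.724359140818962 [-0.   -0.01 -0.07 -0.16  1.85]
free z [ 0.45582806  0.15702797 -0.00704082  0.16112169]
[270.6  185.57] [  38   36 1061] [ 0.5382 -0.0189]
[299.57 191.72] [  39   39 1118] [ 0.5116 -0.1194]
[282.76 199.6 ] [  72   67 3811] [ 0.4833 -0.0587]
[265.26 207.2 ] [  38   39 1122] [0.4565 0.0032]
[295.   213.62] [  40   39 1152] [ 0.4299 -0.0977]
scene [[284.17815749 169.16429932]]
top [[282.8 199.5]]
```

View pics/st.png

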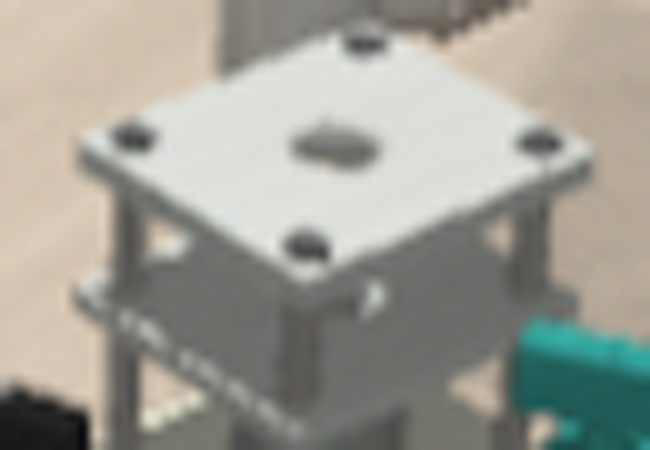

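Run:
```python
from h import *
def mom(pts):
    h=cv2.convexHull(pts.astype(np.float32)*64); m=cv2.moments(h); a=m["m00"]
    return np.array([m["m10"]/a/64,m["m01"]/a/64,m["mu20"]/a/4096,m["mu11"]/a/4096,m["mu02"]/a/4096]),a/4096
obs={};viz=[]
for c,r,th in (("scene",(236,186,264,212),75),("top",(213,192,229,218),60)):
    im=cv2.imread(f"pics/{c}0.png"); g=im.max(2); x0,y0,x1,y1=r
    big=cv2.resize(g[y0:y1,x0:x1],None,fx=8,fy=8,interpolation=cv2.INTER_CUBIC)
    m=(big<th).astype(np.uint8); m=cv2.morphologyEx(m,cv2.MORPH_OPEN,np.ones((9,9)))
    ys,xs=np.nonzero(m)
    P=np.c_[(xs+.5)/8-.5+x0,(ys+.5)/8-.5+y0]; o,a=mom(P); obs[c]=o; print(c,o.round(2),a)
    v=cv2.resize(im[y0:y1,x0:x1],None,fx=16,fy=16,interpolation=cv2.INTER_CUBIC); viz.append((v,m,x0,y0))
def f(p,z=.164,cs=("scene","top")):
    r=[]
    for c in cs:
        d=mom(proj(box(p[0],p[1],p[3] if len(p)>3 else z,p[2]*.1),c))[0]-obs[c]; r+=list(d*[1,1,.1,.1,.1])
    return np.array(r)
x0=[*back([221,205],.164,"top"),1.2]
for cs in (("scene",),("top",),("scene","top")):
    s=least_squares(f,x0,kwargs=dict(cs=cs),diff_step=1e-2); print(cs,s.x[:2],np.degrees(s.x[2]*.1),f(s.x,cs=cs).round(2))
out=[]
for (v,m,x0,y0),c in zip(viz,("scene","top")):
    cs,_=cv2.findContours(cv2.resize(m,None,fx=2,fy=2),0,2); cv2.drawContours(v,cs,-1,(0,0,255),1)
    h=cv2.convexHull(((proj(box(*s.x[:2],.164,s.x[2]*.1),c)-[x0,y0]+.5)*16).astype(np.int32)); cv2.polylines(v,[h],True,(0,255,0),1)
    out.append(cv2.copyMakeBorder(v,0,416-v.shape[0],0,0,0))
cv2.imwrite("pics/fit.png",np.hstack(out))
# bore, both cameras
w=least_squares(lambda p:np.r_[(proj([*p,.152],"top")-[282.78,199.55])[0],(proj([*p,.152],"scene")-[283.15,169.25])[0]],[.48,-.06]); print("bore both",w.x,w.fun)
w=least_squares(lambda p:(proj([*p,.152],"scene")-[283.15,169.25])[0],[.48,-.06]); print("bore scene",w.x)
```

```text
scene [248.89 200.8   21.05   4.92  26.29] 273.9296875
top [220.38 205.65   4.89  10.68  45.47] 124.921875
('scene',) [0.45878535 0.17151794] -22.522668186866518 [ 0.    0.01 -0.36  0.68 -0.44]
('top',) [0.46176521 0.15699493] 10.100500654871803 [ 0.    0.01 -0.2  -0.53 -1.54]
('scene', 'top') [0.46223916 0.16246208] -1.5903490089441854 [ 0.86 -1.9   0.92  0.6  -1.11 -1.62 -0.07 -0.25 -1.13 -1.53]
bore both [ 0.48504656 -0.05775669] [-0.32015933 -0.41877217  0.48006102 -0.08461133]
bore scene [ 0.48600648 -0.05633362]
```

View pics/fit.png

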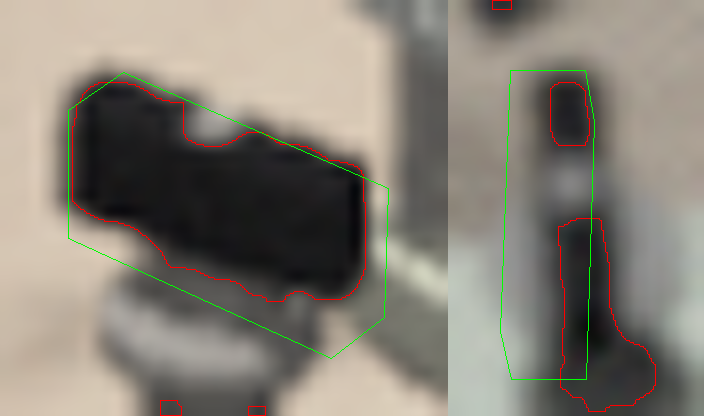

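Run:
```python
from h import *
def cen(p,c):
    h=cv2.convexHull(proj(box(*p[:2],.164,p[2]),c).astype(np.float32)*64); m=cv2.moments(h); return np.array([m["m10"]/m["m00"],m["m01"]/m["m00"]])/64
S=np.array([249.22,197.72]);T=np.array([220.53,204.6])
for yd in (4,6,8,10):
    y=np.radians(yd)
    a=least_squares(lambda p:cen([*p,y],"scene")-S,[.46,.157],diff_step=1e-2).x
    b=least_squares(lambda p:cen([*p,y],"top")-T,[.46,.157],diff_step=1e-2).x
    q=np.array([[-.03,0,.178],[.03,0,.178]]);R=lambda q:np.c_[b[0]+q[:,0]*np.cos(y),b[1]+q[:,0]*np.sin(y),q[:,2]]
    e=proj(R(q),"top")-[213,192]; e=(e+.5)*16+[448,0]
    e2=(proj(np.c_[a[0]+q[:,0]*np.cos(y),a[1]+q[:,0]*np.sin(y),q[:,2]],"scene")-[236,186]+.5)*16
    print(yd,a.round(4),b.round(4),"top-edge ends: top",e.round(0).tolist(),"scene",e2.round(0).tolist())
# park yaw from white top edges in top image crop coords
P=[back(((np.array(u)+.5)/5.5-.5+[165,175]),.07,"top") for u in ((83,205),(365,167),(378,263),(97,305))]
P=np.array(P);print(P.round(3).tolist(),P.mean(0), [np.degrees(np.arctan2(*(P[i]-P[j])[[0,1]]*[-1,1])).round(1) for i,j in((0,1),(3,2))],np.degrees(np.arctan2(*(P[0]+P[1]-P[2]-P[3])[::-1])))
```

```text
4 [0.4669 0.1585] [0.4657 0.1564] top-edge ends: top [[582.0, 315.0], [563.0, 55.0]] scene [[362.0, 182.0], [79.0, 81.0]]
6 [0.4669 0.1585] [0.4657 0.1564] top-edge ends: top [[586.0, 314.0], [558.0, 56.0]] scene [[365.0, 179.0], [76.0, 83.0]]
8 [0.4669 0.1585] [0.4657 0.1564] top-edge ends: top [[591.0, 314.0], [553.0, 57.0]] scene [[368.0, 177.0], [73.0, 86.0]]
10 [0.4668 0.1585] [0.4657 0.1565] top-edge ends: top [[596.0, 313.0], [548.0, 57.0]] scene [[371.0, 174.0], [71.0, 89.0]]
[[0.48, 0.313], [0.502, 0.125], [0.434, 0.117], [0.41, 0.301]] [0.45657995 0.21402009] [np.float64(6.7), np.float64(7.5)] 8.257682119844613
```

Run:
```python
from h import *
print(robot.current_tool_pos(),robot.current_eef_rot(),robot.current_finger_gap())
robot.line_to([.135,-.533,.36])
print(robot.current_joint_positions())
for p in ([.4665,.1575,.166],[.484,-.058,.335],[.484,-.058,.188]):
  for y in (-173,7,52,-45,97,-90):
    j=robot.inverse_kinematics(p,[180,0,y]); print(p,y,None if j is None else np.round(j,0))
```

```text
[ 0.13491423 -0.53319953  0.21046535] [-1.79998730e+02  3.05871759e-03  1.42034927e+01] 1.0032688321095797
[73.12366055 16.41453552  1.25563159 67.94887582 -0.3547809  95.75387738
 -1.50511668]
[0.4665, 0.1575, 0.166] -173 [ 24.  22. -58.  98.  20.  71.  59.]
[0.4665, 0.1575, 0.166] 7 [  23.   21.  -56.   98.   19.   71. -121.]
[0.4665, 0.1575, 0.166] 52 [ 24.  22. -58.  98.  19.  71. -76.]
[0.4665, 0.1575, 0.166] -45 [ -64.   18.   54.  101.  -15.   69. -140.]
[0.4665, 0.1575, 0.166] 97 [ 24.  22. -58.  98.  20.  71. -31.]
[0.4665, 0.1575, 0.166] -90 [ -75.   26.   74.  101.  -26.   73. -174.]
[0.484, -0.058, 0.335] -173 [ 39.  12. -42.  80.   8.  91.  95.]
[0.484, -0.058, 0.335] 7 [ 36.  11. -38.  80.   7.  91. -85.]
[0.484, -0.058, 0.335] 52 [ 37.  12. -40.  80.   7.  91. -40.]
[0.484, -0.058, 0.335] -45 [  34.   11.  -35.   80.    6.   91. -136.]
[0.484, -0.058, 0.335] 97 [ 38.  12. -41.  80.   8.  91.   5.]
[0.484, -0.058, 0.335] -90 [ -46.   13.   64.   83.  -12.   91. -163.]
[0.484, -0.058, 0.188] -173 [ 39.  16. -42.  97.  11.  72.  92.]
[0.484, -0.058, 0.188] 7 [ 36.  15. -38.  97.   9.  71. -87.]
[0.484, -0.058, 0.188] 52 [ 37.  15. -39.  97.  10.  71. -42.]
[0.484, -0.058, 0.188] -45 [  34.   14.  -35.   97.    9.   71. -138.]
[0.484, -0.058, 0.188] 97 [ 37.  15. -39.  97.  10.  71.   3.]
[0.484, -0.058, 0.188] -90 [ -46.   19.   65.  100.  -18.   73. -157.]
```

Run:
```python
from h import *
O=[180,0,7]
robot.move_to([.4665,.1575,.30],O)
print(robot.line_to([.4665,.1575,.166],velocity=.12,f_stop=8), robot.current_tool_pos())
fingers.gripper_to(0.0,70)
print(robot.current_finger_gap(),robot.current_gripper_force(),robot.current_contact_force(),robot.current_torque())
c=vision.grab_frame("scene");cv2.imwrite("pics/g.png",cv2.resize(c[120:280,180:340,::-1],None,fx=3.5,fy=3.5))
print(robot.current_time_s())
```

```text
False [0.46704246 0.15796106 0.16676037]
-0.00043752325743218846 0.0 [-0.06053538  0.04418206 -0.28439261] [ 0.00892037  0.00335481 -0.02628597]
6.4417
```

View pics/g.png

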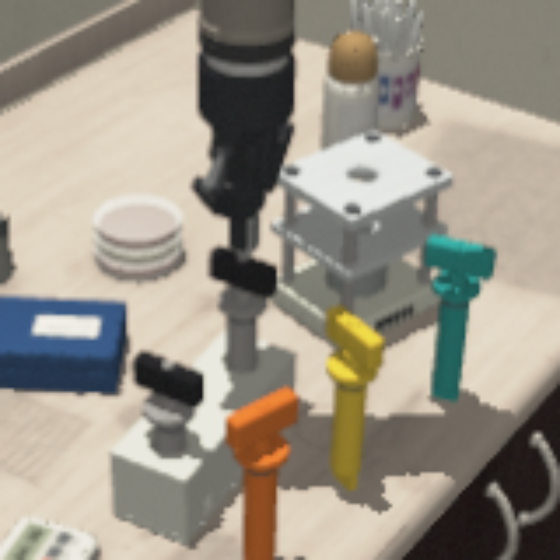

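The gripper shut with nothing between the pads, and the bar (243,270 in the crop) hasn't moved. The fingers seem to end behind or above it. I compare their projection with both pictures.

Run:
```python
from h import *
t=np.array(robot.current_tool_pos()); R=robot.current_eef_rot(); print(t,R)
out=[]
for c,(x0,y0) in (("scene",(210,160)),("top",(180,165))):
    im=vision.grab_frame(c); v=cv2.resize(im[y0:y0+80,x0:x0+80,::-1],None,fx=5,fy=5,interpolation=cv2.INTER_CUBIC)
    for P,col in ((t,(0,255,255)),(t-[0,0,.017],(0,0,255))):
        u=proj(P,c)[0]; print(c,u); cv2.drawMarker(v,tuple(((u-[x0,y0]+.5)*5).astype(int)),col,0,14,1)
    cv2.polylines(v,[cv2.convexHull(((proj(box(.4665,.1575,.164,np.radians(7)),c)-[x0,y0]+.5)*5).astype(np.int32))],True,(0,255,0),1)
    out.append(v)
cv2.imwrite("pics/chk.png",np.hstack(out))
```

```text
[0.46647726 0.15749481 0.16597841] [1.79999679e+02 3.83001034e-03 7.00214720e+00]
scene [249.48132498 197.03132491]
scene [249.41419303 201.86521413]
top [220.1965588  204.15522262]
top [220.5558312  206.04250249]
```

View pics/chk.png

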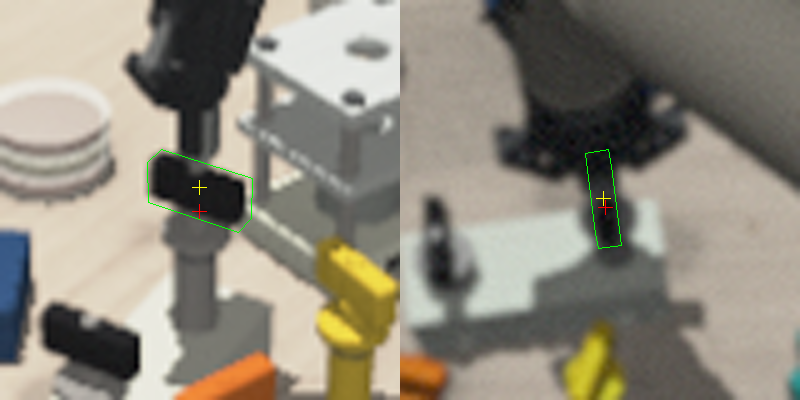

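Run:
```python
from h import *
a=vision.grab_frame("scene").astype(int)
print(robot.current_finger_gap(),robot.current_gripper_force())
u=proj([.4665,.1575,.164],"scene")[0].astype(int)
fingers.gripper_to(1.0); b=vision.grab_frame("scene").astype(int); print(robot.current_finger_gap(),robot.current_contact_force())
d=abs(a-b).max(2)[u[1]-25:u[1]+14:1,u[0]-24:u[0]+24]
for i,r in enumerate(d): print(u[1]-25+i,''.join('.' if v<15 else '+' if v<40 else '#' for v in r))
g=a.max(2)[u[1]-25:u[1]+14,u[0]-24:u[0]+24]
for i,r in enumerate(g): print(u[1]-25+i,''.join('%02x'%(v//4) if 0 else ' .:-=+*#%@'[v*10//256] for v in r))
```

```text
0.005130669526316385 0.0
0.9990689857361067 [-0.60819427  1.11240344  0.0552689 ]
172 .......+###.+####+#####..+###+...+##+...........
173 .......+###.+###++#####..####+...###+...........
174 .......+###..+++.+..+....####+++#####...........
175 .......+####..+.....+...+####++######...........
176 .......######....+##++..#####++######...........
177 .......######+...###..#######+#######...........
178 .......#######+..###.+###############...........
179 .......########+.##+.+###############...........
180 .......#########.#+..########++#####+...........
181 .......############.+########+..+++.............
182 .......#############+########+..................
183 .......#############.########+..................
184 .......+############.########+..................
185 ..........+#########.########+..................
186 ............########.########+..................
187 ............########.########+..................
188 ............########.########+..................
189 ............########+########+..................
190 ............########.########+..................
191 .......
[... 2415 characters left out ...]
-=#%*==++++
198 ===*#%%%%%%%%%*-... ..... ........#*=--====+==+=
199 ***%%%%%%%%%%%%*-. . ....... .... *+=--=========
200 %%%%%%%%%%%%%%%%#*+-............ .*+============
201 %%%%%%%%%%%%%%%%%%%*-:......  .. .##+===========
202 %%%%%%%%%%%%%%%%%%%+=-::...  ... .+###*=========
203 %%%%%%%%%%%%%%%%%#+=-----::......:=+*%%*========
204 %%%%%%%%%%%%%%%%%#=--------:::..:==++*##+=======
205 %%%%%%%%%%%%%%####=------------++===+++###+=====
206 %%%%%%%%%%%%%%###*=------------**+===+++*##+====
207 %%%%%%%%%%%%%####+-------------*#*+====+++###+==
208 %%%%%%%%%%%%%#%%%*=-----------+#%%#+====+++*%#+=
209 %%%%%%%%%%%%%%%%%%*+=--------=#%%%%#+======+*##*
210 %%%%%%%%%%%%%%%%%%%*--------+#%%%%%%%#+====+++**
```

Run:
```python
from h import *
print(robot.tip_reach, robot.current_tool_pos(), robot.current_joint_positions().round(2))
b=vision.grab_frame("top").astype(int)
fingers.gripper_to(0.3); print(robot.current_finger_gap(),robot.current_time_s())
a=vision.grab_frame("top").astype(int)
d=abs(a-b).max(2); x0,y0=192,175
for i in range(36): print(y0+i,''.join('.' if v<15 else '+' if v<40 else '#' for v in d[y0+i,x0:x0+56]))
for dz in (-.017,0,.013,.06):
  for dy in (-.045,.045): print(dz,dy,proj([.4665,.1575+dy,.166+dz],"top")[0].round(1),proj([.4665,.1575+dy,.166+dz],"scene")[0].round(1))
```

```text
0.017 [0.46648956 0.15750126 0.16599201] [  29.59   26.46  -67.73   97.84   25.52   73.18 -126.69]
0.3026576475742173 8.075
175 ........................................................
176 ........................................................
177 ........................................................
178 ........................................................
179 ........................................................
180 ........................................................
181 ........................................................
182 ...................................+....................
183 ..................................+.....................
184 .....................................++.++..............
185 .....................................++.++..............
186 .....++............................++++.+...............
187 ....###+..............+..............++....++++.........
188 ...+####+.....................+.........++++##+#++......
189 ...####+..++.++..+......................++..++####......
190 ...###.+++...+...........+....+.......+.+..+.+####+.....

[... 835 characters left out ...]
..................
205 ............++++.....++##+..............................
206 .......................+.+..+...........................
207 ........................................................
208 ........................................................
209 ........................................................
210 ........................................................
-0.017 -0.045 [233.6 205.7] [258.3 195. ]
-0.017 0.045 [207.6 206.4] [240.1 209.1]
0 -0.045 [233.3 203.8] [258.4 190.2]
0 0.045 [207.1 204.5] [240.1 204.2]
0.013 -0.045 [233.2 202.3] [258.5 186.5]
0.013 0.045 [206.7 203. ] [240.1 200.4]
0.06 -0.045 [232.5 196.8] [258.9 172.8]
0.06 0.045 [205.2 197.5] [240.  186.3]
```

The reported points are self-consistent between the two cameras, but the fingertips show about 30 mm higher than the tool pose implies. I measure the offset by touching the bar's top with the shut fingers.

Run:
```python
from h import *
fingers.gripper_to(0.0)
s=robot.line_to([.4665,.1575,.14],velocity=.03,f_stop=4); p=robot.current_tool_pos()
print(s,p,robot.current_contact_force(),robot.current_time_s())
if s:
    robot.line_to([.4665,.1575,p[2]+.008],velocity=.1)
    fingers.gripper_to(0.6)
    print(robot.line_to([.4665,.1575,p[2]-.026],velocity=.06,f_stop=5),robot.current_tool_pos(),robot.current_contact_force())
    fingers.gripper_to(0.0,70)
    print(robot.current_finger_gap(),robot.current_gripper_force(),robot.current_contact_force(),robot.current_torque(),robot.current_time_s())
```

```text
True [0.46696339 0.15782981 0.15732845] [-0.37407747 -0.28892748  4.45816861] 8.95
False [0.46656522 0.15767074 0.13134672] [ 0.48981315 -0.27290829 -0.4539125 ]
0.17374135813790492 68.88683438301086 [ 0.40923238 -1.24770708  2.44239918] [-0.11546497 -0.01583501 -0.00626171] 10.8667
```

Gripped (gap 0.174 ≈ 15 mm, 69 N). Lift straight up and look.

Run:
```python
from h import *
p=robot.current_tool_pos()
print(robot.line_to([.4665,.1575,.300],velocity=.12,f_stop=25),robot.current_tool_pos(),robot.current_contact_force(),robot.current_torque(),robot.current_finger_gap())
out=[]
for c,(x0,y0) in (("scene",(210,125)),("top",(180,130))):
    im=vision.grab_frame(c);cv2.imwrite(f"pics/l_{c}.png",im[:,:,::-1]); v=cv2.resize(im[y0:y0+100,x0:x0+66,::-1],None,fx=6,fy=6,interpolation=cv2.INTER_CUBIC)
    # predicted shaft axis: bar centre lifted by dz
    dz=robot.current_tool_pos()[2]-.1313
    for z,col in ((.164,(0,255,255)),(.130,(0,255,0)),(.01,(0,0,255))):
        u=proj([.4665,.1575,z+dz],c)[0]; print(c,z+dz,u.round(1)); cv2.drawMarker(v,tuple(((u-[x0,y0]+.5)*6).astype(int)),col,0,12,1)
    out.append(v)
cv2.imwrite("pics/lift.png",np.hstack(out)); print(robot.current_time_s())
```

```text
False [0.46610109 0.15720077 0.29925631] [ 0.26808493  0.20280012 -2.55462815] [ 0.02149897  0.02221548 -0.01190209] 0.1755363738184889
scene 0.3319608367828038 [250.2 145.8]
scene 0.29796083678280383 [250.  156.9]
scene 0.1779608367828038 [249.5 193.6]
top 0.33200985331425886 [216.2 183.3]
top 0.2980098533142589 [217.1 188. ]
top 0.17800985331425886 [219.9 202.8]
12.525
```

View pics/lift.png

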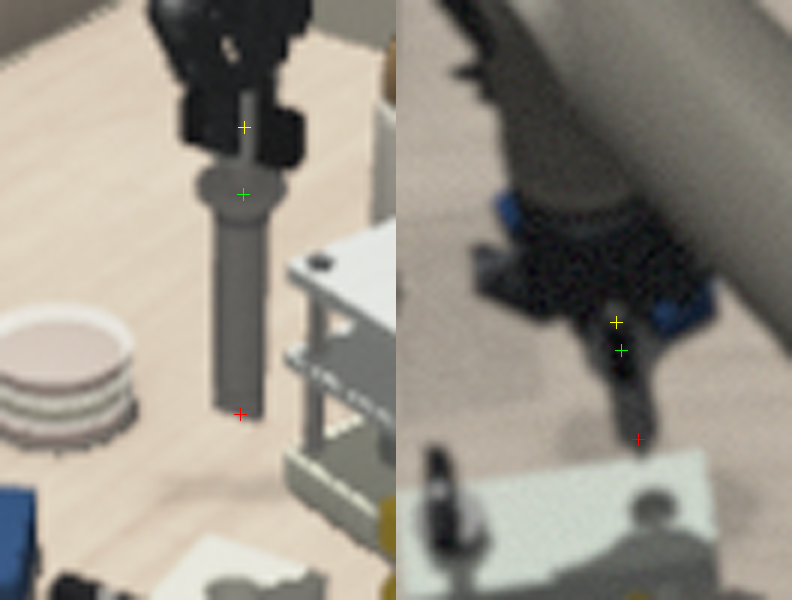

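The lifted shaft matches the long shaft's projected length (collar and tip on their marks), so the z relation is settled: tip = TCPz − 0.121. Next I turn it in the air to find how far its axis lies off the TCP axis.

```bash
cat >> h.py <<'E'
def axis(c,row0,row1,near,half=12,th=None):
    """subpixel mean centre column of dark shaft over rows"""
    g=vision.grab_frame(c).max(2).astype(float); r=[]
    for v in range(row0,row1):
        x=np.arange(int(near)-half,int(near)+half+1); l=g[v,x]; m=(l.min()+np.percentile(l,85))/2
        i=int(np.argmin(abs(x-near))); a=i
        while a>0 and l[a]<m:a-=1
        b=i
        while b<len(l)-1 and l[b]<m:b+=1
        xa=x[a]+(l[a]-m)/(l[a]-l[a+1]); xb=x[b]-(l[b]-m)/(l[b]-l[b-1]); r.append(((xa+xb)/2,xb-xa))
    r=np.array(r); return np.median(r,0).round(2)
E
python3 - <<'E'
from h import *
P=[.4665,.1575,.300]
for y in (7,97,52):
    if y!=7: robot.line_to(P,[180,0,y],velocity=.15)
    robot.pause(.2)
    print(y,robot.current_tool_pos().round(4),robot.current_eef_rot().round(1),[axis("scene",168,186,249.5),axis("top",195,200,219)])
print(robot.current_time_s())
for c,a in(("scene",177),("top",197.5)):
    f=lambda p:proj(p,c)[0]
    q=np.array([.4665,.1575,.23]); print(c,f(q),((f(q+[.01,0,0])-f(q))/10).round(3),((f(q+[0,.01,0])-f(q))/10).round(3),((f(q+[0,0,.01])-f(q))/10).round(3))
E
```

```text
7 [0.4664 0.1574 0.2998] [1.8e+02 1.0e-01 7.0e+00] [array([249.4 ,   8.94]), array([218.99,   7.35])]
97 [0.4665 0.1575 0.3   ] [-180.    0.   97.] [array([249.13,   8.98]), array([218.7 ,   7.41])]
52 [0.4665 0.1575 0.3   ] [-180.   -0.   52.] [array([249.13,   8.96]), array([218.84,   7.36])]
16.0833
scene [249.7384011  178.15111201] [-0.287 -0.113] [-0.211  0.15 ] [ 0.004 -0.305]
top [218.76981811 196.65367156] [ 0.002 -0.278] [-0.304  0.008] [-0.023 -0.123]
```

Run:
```python
from h import *
X,Y=.4848,-.0585
robot.line_to([X,Y,.300],velocity=.2); robot.pause(.2)
print(robot.current_tool_pos().round(4), robot.current_contact_force().round(2))
s=robot.line_to([X,Y,.262],velocity=.04,f_stop=5)
print(s,robot.current_tool_pos().round(4), robot.current_contact_force().round(2),robot.current_torque().round(2),robot.current_time_s())
if not s:
    s=robot.line_to([X,Y,.225],velocity=.05,f_stop=5)
    print(s,robot.current_tool_pos().round(4), robot.current_contact_force().round(2),robot.current_torque().round(2),robot.current_time_s())
```

```text
[ 0.4848 -0.0572  0.3001] [ 0.17  0.45 -2.11]
False [ 0.4851 -0.0585  0.2623] [-0.08 -0.17 -2.04] [ 0.04 -0.02  0.05] 18.6167
False [ 0.4851 -0.0584  0.2253] [-0.24  0.16 -1.91] [ 0.02  0.   -0.  ] 19.5083
```

Run:
```python
from h import *
X,Y=.4849,-.0585
s=robot.line_to([X,Y,.155],velocity=.05,f_stop=6)
print(s,robot.current_tool_pos().round(4), robot.current_contact_force().round(2),robot.current_torque().round(2),robot.current_time_s())
```

```text
True [ 0.4846 -0.0585  0.1675] [ 0.32 -0.61  4.19] [-0.02  0.12  0.  ] 20.5583
```

Run:
```python
from h import *
X,Y=.4848,-.0585
yaw=52; z0=.1675
while yaw<150:
    yaw+=7
    robot.line_to([X,Y,z0],[180,0,yaw],velocity=.1)
    s=robot.line_to([X,Y,.1605],velocity=.04,f_stop=7); p=robot.current_tool_pos()
    print(yaw,s,p.round(4),robot.current_contact_force().round(1),robot.current_torque().round(2),round(robot.current_time_s(),2))
    if p[2]<.1645: break
    if robot.current_time_s()>44: break
```

```text
59 True [ 0.4863 -0.058   0.1674] [-2.5 -0.7  8.9] [-0.05  1.02  0.03] 21.04
66 True [ 0.4867 -0.058   0.1674] [-1.4  0.2  8.5] [-0.04  0.72 -0.01] 21.52
73 True [ 0.4868 -0.058   0.1673] [-4.6  0.   8.8] [-0.24  0.64  0.02] 22.01
80 True [ 0.4869 -0.058   0.1672] [-4.2 -1.4  8.3] [-0.32  0.56 -0.06] 22.49
87 True [ 0.4869 -0.0578  0.167 ] [-4.4 -1.2  9.1] [-0.27  0.8  -0.04] 22.98
94 True [ 0.4858 -0.0578  0.1664] [-3.2 -0.1  9.1] [-0.3   1.05 -0.02] 23.46
101 True [ 0.4856 -0.0583  0.1632] [ 2.1 -1.9 -6. ] [-0.15 -0.62  0.14] 23.94
```

At yaw 101 it drops in (4 mm below the mouth). Continue down to the collar.

Run:
```python
from h import *
X,Y=.4850,-.0584
for yaw in (101,104,107,98,102):
    p=robot.current_tool_pos()
    robot.line_to([X,Y,p[2]],[180,0,yaw],velocity=.1)
    s=robot.line_to([X,Y,.148],velocity=.03,f_stop=14); p=robot.current_tool_pos()
    print(yaw,s,p.round(4),robot.current_contact_force().round(1),robot.current_torque().round(2),robot.current_finger_gap(),round(robot.current_time_s(),2))
    if p[2]<.1542: break
```

```text
101 True [ 0.4857 -0.0582  0.1592] [ 1.6  0.1 -4.9] [ 0.03 -0.52  0.24] 0.17147948403572708 24.49
104 True [ 0.4856 -0.058   0.1537] [-1.3 -0.3  4.2] [ 0.02 -0.01 -0.01] 0.17349134892981222 25.05
```

Run:
```python
from h import *
p=robot.current_tool_pos()
s=robot.line_to([.485,-.0583,.149],velocity=.02,f_stop=18)
print(s,robot.current_tool_pos().round(4),robot.current_contact_force().round(1),robot.current_torque().round(2))
q=robot.current_tool_pos(); robot.line_to([.485,-.0583,q[2]+.0005],velocity=.05); print(robot.current_contact_force().round(1))
fingers.gripper_to(0.6); robot.pause(.2)
print(robot.current_contact_force().round(1))
robot.line_to([.485,-.0583,.30],velocity=.1,f_stop=10); print(robot.current_tool_pos(),robot.current_contact_force().round(1))
robot.line_to([.40,-.25,.36],velocity=.2); robot.pause(.3)
out=[]
for c,(x0,y0) in (("scene",(225,125)),("top",(170,150))):
    im=vision.grab_frame(c)
    h=cv2.convexHull(proj(box(.485,-.0575,.186,np.radians(104)),c).astype(np.float32))[:,0]; print(c,h.mean(0))
    v=cv2.resize(im[y0:y0+110,x0:x0+ (80 if c=="scene" else 140),::-1],None,fx=3.6,fy=3.6,interpolation=cv2.INTER_CUBIC); cv2.polylines(v,[((h-[x0,y0]+.5)*3.6).astype(np.int32)],True,(0,255,0),1); out.append(v)
cv2.imwrite("pics/end.png",np.hstack(out)); print(robot.current_time_s())
```

```text
True [ 0.4856 -0.0581  0.1537] [-1.3 -0.3  4.5] [0.06 0.04 0.03]
[ 2.4  0.5 -3. ]
[ 0.4  0.1 -0.2]
[ 0.48460102 -0.05840671  0.29936243] [ 0.2  1.  -0.4]
scene [284.11    160.19237]
top [283.03653 195.17537]
29.4
```

View pics/end.png

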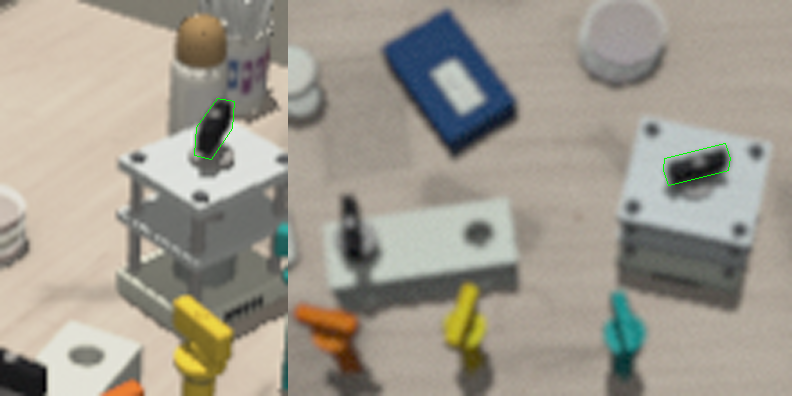

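The bar fills the predicted seated outline in both views: scene crop (214,128), top crop (697,163). The collar is down on the plate, the short shaft is still parked, and the gripper is clear. The 13.8 mm drop from the coupling's mouth agrees with the 14 mm given.

```bash
python3 -c "
from station import workorder
print(workorder.close_job())"
```

```text
the job is handed in; nothing more can be done
None
```

The long shaft is fully home in the drive unit with its collar on the upper plate and the gripper clear. The short shaft is still parked, and the job was handed in at about 29 s of the 64 s allowed.

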